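Find and press the hidden catch of an analyser's vial cover, then slide the cover open

ROBOT

A 6-joint arm with a two-finger parallel gripper is mounted at the origin on the work surface. World frame = base frame: x ahead of the robot, y to its left, z up, the work surface at z = 0. Lengths are in m, angles in rad, forces in N, time in s.
With the tool pointing down it reaches from about 0.325 to 0.9 m from the base axis. Payload 3.5 kg.
Tool frame: the origin (TCP) lies midway between the tips of the shut fingers; the grasp point (between the pads) lies 19 mm behind it; z points along the fingers, x is the direction in which the jaws open and shut, and the axes are right-handed (so a half turn about z gives the same grasp; the last joint's range is limited). The gripper opens to 85 mm and grips with 20 to 120 N. Pads are 22 mm wide; open, the fingers measure 114 mm over their backs; the gripper's body (76 mm by 85 mm) begins 54 mm behind the grasp point. The pads swing forward as they close: fully open they stand 13 mm farther back than shut.
Start: joints at [1.136, 0.276, -0.026, 1.268, 0, 1.467], TCP at [0.204, 0.591, 0.231] pointing down, gripper open.
Joint ranges: [-3.12, 3.12], [-0.85, 1.88], [-1.08, 1.24], [-1.95, 2.15], [-1.57, 1.53], [-3.14, 3.14]. Speed limits (rad/s): [2.57, 2.57, 3.14, 3.14, 3.14, 3.14].

INTERFACE

Orientations are given as [roll, pitch, yaw] about the fixed x, y, z axes, in that order (R = Rz(yaw) Ry(pitch) Rx(roll)).
In Python, from rig import robot, vision gives the robot as it stands. The module is installed in compiled form; this text tells all that it offers.
- The arm moves only by the shell command python3 -m inch 'ROWS' [FORCE]. ROWS is JSON, a list of rows, each a list of 5 numbers: the finger opening in cm, from 0 to 8.54, then the shift along the world's x, y, z in cm, then the turn about the world's z in rad. In form: [[fingers, tx, ty, tz, twist], ...]. A call has 1 to 8 rows; each row is the pose to reach, as a shift and turn from the pose commanded when the call began; what a row does not reach only later rows make up. A row lasts 1/12 s, in which the tool goes at most 41.7 mm and 7.16 degrees, less where a joint would pass 70% of its speed; a pose out of reach is approached as far as the arm can. A call with a gripper value outside its range is refused whole. The fingers move at their own pace and stop on an object; FORCE is the grip in N (left out, the last holds). Time passes only in rows, so rows that repeat a pose let the fingers close. It gives the time, the measured TCP pose, the force and the opening at its end, in the units of the state.
- robot.sense(): the state, without advancing time (a new reading comes with each control period).
- vision.get_image(name): name is "side" or "top"; returns a dict with "color" (480x640x3 uint8, red, green, blue), "intrinsics" (3x3 intrinsics, pixels), "eye" and "rotation" of the camera in the world. Camera axes: x right, y up, looking along -z (the intrinsics and any distortion apply to the point x, -y, -z); pixel columns grow to the right and rows downward; lengths in m; the calibration is good to about 2 mm. A picture is of the moment at which its call begins. There is no depth.
- robot.hand_in(): hands the job in, once; it reports no verdict.
Trained networks look in a picture, given as the dict that the camera call returned (one of the last four; its "shot" number tells which), for a name from the list of things; names that differ only in an ending like _2 or _b are one class to them, and where a whole thing is asked for, a point or a joint stands for the part that bears it (a point fixed in the world has none). Each returns a list of dicts, best first, with "confidence" (0 to 1); they miss things now and then, are a little off and sometimes report something else, mostly with a low value. They report only what shows in the picture. A call takes as long as a camera call.
- vision.look_for(target, picture): "uv" ([column, row] in pixels, amid what is visible of it).
- vision.silhouettes(target, picture): "pixels" (480x640 bool, what is visible of it) and "uv" ([column, row] in pixels, amid what is visible of it).
- vision.landmark_of(target, picture): "uv" ([column, row] in pixels: a listed point, or the origin of a listed thing).
The state is a dict: "time": time; "qpos": joint angles; "dq": joint speeds; "joint_efforts": joint torques, N m; "tcp_pos": TCP position; "tcp_rot": TCP orientation; "ft_force": force on the tool from outside, world axes, zero at the start; "torque": the same for the moment, N m; "grip_width": finger opening in m.
Only numpy, scipy, OpenCV 4.12 (cv2) and the standard library are available. Lean on these libraries where they do the work, as an engineer would, in place of code of your own. Each camera call takes 0.05 s, during which the arm holds its last target. There are 200 camera calls.

TASK

The vial cover of the white bench analyser is held shut by a hidden catch: somewhere under the plain grey floor of the long trough in its top, one stretch of floor is a sprung shutter that looks no different from the rest. Feel gently along the trough floor with the fingertips until they drop into the hidden recess, press the catch at its bottom until the cover springs ajar, then slide the cover fully open by its raised lip and let go. Never press on the analyser with more than 40 N, do not force the cover while it is still latched, and leave the bottle, the beaker and the tip box where they stand.

Things in the scene. Friction and masses are not known exactly. Their poses are not given: they have to be found in the camera images.
- analyser: White analyser housing, fixed, 300 mm deep (its x), 540 mm wide (its y), top deck 120 mm above the bench. Origin: centre of its underside. Its +x points from the trough to the vial cover, away from the robot; +y along the trough, to the robot's left; z up. A deck-high ledge about 5 mm wide shows between trough and cover (17 mm wide once the cover is open).
- trough_mid (a point): Middle of the floor of the trough, on its surface, 108 mm above the bench (analyser frame x -90, y 0). The trough is straight, along the analyser's y, 230 mm long, 46 mm wide (x), 12 mm deep, with upright walls. Axes as the analyser's. The floor lies on stiff mounts (gives 1 mm per 10 N, 2.5 mm at most), except for the hidden shutter.
- shutter (a joint): Sinking of the hidden shutter, m: 0 flush, 0.010 fully down. It is a stretch of trough floor 42 mm long, full width, looking like the rest; its centre lies unmeasured anywhere within 75 mm of the trough's middle. It gives from 1.5 N, is down at 3 N, springs back. Fingertips must be wholly over it, clear of the firm floor, to sink.
- catch (a joint): How far the catch under the shutter is pressed, m: 0 at rest, 0.007 at its stop. Moves only once the shutter is fully down (the fingertips are pressed on, still on the shutter); gives from 6 N, at its stop at about 8 N plus friction. From 0.004 on it frees the cover (fingertips 14 to 17 mm below the floor); springs back.
- cover (a joint): Opening of the grey sliding cover towards the analyser's +x, m: 0 to 0.0015 shut and latched, 0.09 fully open at its stop. When the catch is pressed a spring drives it to about 0.014; from there it slides against 1 to 3 N and stays where it is left.
- lip (a point): Middle of the raised lip of the cover, moves with it: a straight bar 160 mm long (analyser y), 12 mm thick (x), standing 18 mm above the cover; this point is 136 mm above the bench, 9 mm below the lip's top. With the cover shut the lip stands 44 mm to the +x side of the trough's middle line.
- reagent_mid (a point): Bystander: amber bottle, 52 mm across, 110 mm tall, loose on a side deck of the analyser, beyond an end of the trough. Point at half its height.
- beaker_mid (a point): Bystander: white beaker, 56 mm across, 65 mm tall, loose on the other side deck. Point at half its height.
- tipbox_mid (a point): Bystander: open blue tip box 85 x 120 x 50 mm, loose on the bench to the right of the analyser. Point at half its height.

How it is judged:
By the outcome, as a careful person would: the job done as asked, in the order asked, and still so for the second after the job is handed in, with the robot touching nothing.
It also fails if it takes over 54 s, if anything falls off the work surface, if the arm or the gripper's body presses on something with over 40 N, if the wrist force passes 120 N, or if a joint passes its speed limit or range.

## Working session

There is one attempt and no reset: what is moved stays moved. The work goes in short steps, Python scripts to look and compute and a shell command to move; the robot and the scene stay as the last step left them, time stands still between calls to the robot, and variables do not carry over. Pictures are saved under pics/ and viewed, about 8 in all and at most 12, crops included, and the job is handed in when it is done.

```bash
mkdir -p pics
cat > h.py <<'E'
import numpy as np, cv2
from rig import robot, vision
def ray(p,uv):
    K=np.array(p["intrinsics"]);d=np.linalg.inv(K)@[uv[0],uv[1],1]
    d=np.array([d[0],-d[1],-d[2]]);return np.array(p["eye"]),np.array(p["rotation"])@d
def atz(p,uv,z):
    e,d=ray(p,uv);return e+d*(z-e[2])/d[2]
def px(p,P):
    c=np.array(p["rotation"]).T@(np.array(P)-p["eye"]);v=np.array(p["intrinsics"])@[c[0],-c[1],-c[2]];return v[:2]/v[2]
E
python3 - <<'E'
from h import *
s=robot.sense();print({k:np.round(v,3).tolist() for k,v in s.items()})
Z=dict(analyser=0,trough_mid=.108,lip=.136,reagent_mid=.175,beaker_mid=.1525,tipbox_mid=.025)
for n in("top","side"):
    p=vision.get_image(n);cv2.imwrite(f"pics/{n}0.png",p["color"][:,:,::-1]);print(n,list(p.keys()),np.round(p["eye"],3))
    for t,z in Z.items():
        for r in vision.landmark_of(t,p)[:2]:print(t,np.round(r["uv"],1),round(r["confidence"],2),np.round(atz(p,r["uv"],z),4))
E
```

```text
{'time': 0.0, 'qpos': [1.136, 0.277, -0.028, 1.268, 0.0, 1.467], 'dq': [0.001, 0.001, 0.0, 0.0, 0.0, 0.002], 'joint_efforts': [0.0, -44.551, 29.52, 0.016, 0.0, 0.0], 'tcp_pos': [0.203, 0.59, 0.23], 'tcp_rot': [-3.141, 0.002, 1.239], 'ft_force': [-0.545, -0.281, -0.621], 'torque': [0.007, 0.041, -0.055], 'grip_width': 0.085}
top ['color', 'intrinsics', 'eye', 'rotation', 'shot'] [ 0.404 -0.156  1.262]Traceback (most recent call last):
  File "<stdin>", line 7, in <module>
  File "h.py", line 7, in atz
    e,d=ray(p,uv);return e+d*(z-e[2])/d[2]
                                      ~^^^
IndexError: invalid index to scalar variable.
```

```bash
cat > h.py <<'E'
import numpy as np, cv2
from scipy.spatial.transform import Rotation
from rig import robot, vision
def rot(p):
    r=np.array(p["rotation"]); return Rotation.from_euler("xyz",r).as_matrix() if r.shape==(3,) else r
def ray(p,uv):
    K=np.array(p["intrinsics"]);d=np.linalg.inv(K)@[uv[0],uv[1],1]
    d=np.array([d[0],-d[1],-d[2]]);return np.array(p["eye"]),rot(p)@d
def atz(p,uv,z):
    e,d=ray(p,uv);return e+d*(z-e[2])/d[2]
def px(p,P):
    c=rot(p).T@(np.array(P)-p["eye"]);v=np.array(p["intrinsics"])@[c[0],-c[1],-c[2]];return v[:2]/v[2]
E
python3 - <<'E'
from h import *
Z=dict(analyser=0,trough_mid=.108,lip=.136,reagent_mid=.175,beaker_mid=.1525,tipbox_mid=.025)
for n in("top","side"):
    p=vision.get_image(n);cv2.imwrite(f"pics/{n}0.png",p["color"][:,:,::-1]);print(n,p["rotation"],np.round(p["eye"],3))
    for t,z in Z.items():
        for r in vision.landmark_of(t,p)[:2]:print(t,np.round(r["uv"],1),round(r["confidence"],2),np.round(atz(p,r["uv"],z),4))
E
```

```text
top [ 0.19341005  0.01845704 -1.57482976] [ 0.404 -0.156  1.262]
trough_mid [250.6 286.4] 0.84 [0.5256 0.0172 0.108 ]
lip [250.  264.7] 0.83 [0.5684 0.0152 0.136 ]
reagent_mid [251.5 285.1] 0.68 [0.5211 0.0053 0.175 ]
reagent_mid [345.4 224.2] 0.64 [ 0.6454 -0.1856  0.175 ]
beaker_mid [158.2 226.3] 0.6 [0.6491 0.2087 0.1525]
tipbox_mid [486.8 269.4] 0.91 [ 0.5701 -0.512   0.025 ]
side [ 0.48799318  0.01369482 -0.07696777] [ 0.609 -0.806  1.394]
trough_mid [275.7 195.8] 0.81 [0.5258 0.0053 0.108 ]
lip [293.9 184.5] 0.7 [0.5779 0.0193 0.136 ]
reagent_mid [321.2 242.4] 0.85 [ 0.637  -0.1817  0.175 ]
beaker_mid [315.5 123.3] 0.79 [0.6502 0.209  0.1525]
beaker_mid [294.1 186.6] 0.7 [0.5785 0.0018 0.1525]
tipbox_mid [305.1 395. ] 0.68 [ 0.5702 -0.5154  0.025 ]
```

View pics/top0.png

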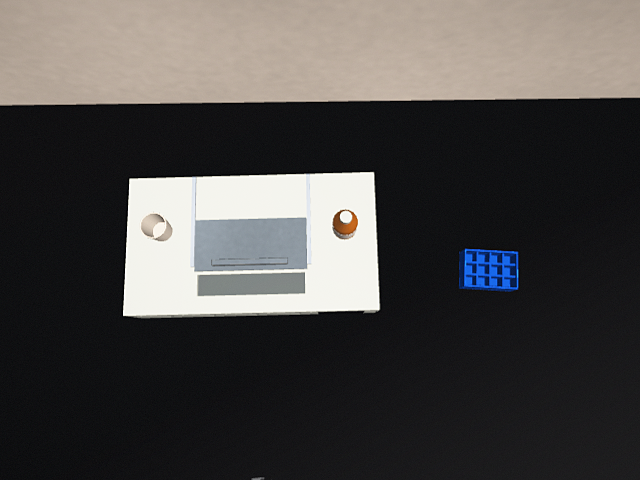

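View pics/side0.png

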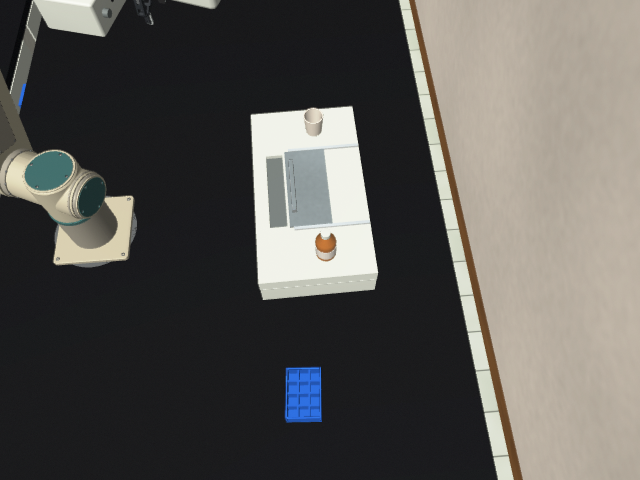

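Top: trough is a grey strip, columns 197-305, rows 273-296; the lip sits at row 262, bottle (345,222), beaker (155,226), tip box (488,270). The side view agrees. Next I'll get the exact trough pose from the deck outline.

Run:
```python
from h import *
for n,(c0,c1,r0,r1) in dict(top=(185,320,272,305),side=(262,289,150,235)).items():
    p=vision.get_image(n);g=cv2.cvtColor(p["color"],cv2.COLOR_RGB2GRAY)
    m=np.zeros_like(g);m[r0:r1,c0:c1]=((g[r0:r1,c0:c1]>70)&(g[r0:r1,c0:c1]<165))*255
    n_,lab,st,ce=cv2.connectedComponentsWithStats(m);k=1+np.argmax(st[1:,4]);print(n,st[k],ce[k])
    # floor visible -> outline at z .12 (top rim)
    pts=np.argwhere(lab==k)[:,::-1].astype(float)
    for z in(.108,.12):
        P=np.array([atz(p,q,z)[:2] for q in pts]).astype(np.float32);r=cv2.minAreaRect(P);print(z,r, P.mean(0))
    w=(g>170).astype(np.uint8)*255
    if n=="top":
        n2,l2,s2,_=cv2.connectedComponentsWithStats(w[160:330,110:400]);k=1+np.argmax(s2[1:,4]);q=np.argwhere(l2==k)[:,::-1]+[110,160]
        P=np.array([atz(p,a,.12)[:2] for a in q.astype(float)]).astype(np.float32);print("deck",cv2.minAreaRect(P))
    for r in vision.silhouettes("lip",p)[:1]:
        q=np.argwhere(r["pixels"])[:,::-1].astype(float);P=np.array([atz(p,a,.145)[:2] for a in q]).astype(np.float32);print("lip",r["confidence"],cv2.minAreaRect(P))
```

```text
top [ 198  273  107   23 2181] [250.92709766 283.69417698]
0.108 ((0.5311694145202637, 0.016645081341266632), (0.044285014271736145, 0.228477343916893), 1.035811424255371) [0.5313799  0.01662672]
0.12 ((0.5298445224761963, 0.014851510524749756), (0.043824587017297745, 0.22610200941562653), 1.0357990264892578) [0.53005326 0.01483336]
deck ((0.619694709777832, 0.017329514026641846), (0.3018476366996765, 0.5403844714164734), 1.0422736406326294)
lip 0.58 ((0.610339879989624, 0.014298386871814728), (0.11329517513513565, 0.2364775836467743), 1.5802823305130005)
side [ 266  158   21   70 1135] [275.98590308 192.58414097]
0.108 ((0.526935338973999, 0.02081485092639923), (0.04501385614275932, 0.22276079654693604), 1.0786786079406738) [0.52696717 0.01684426]
0.12 ((0.5276967883110046, 0.013098590075969696), (0.04459381848573685, 0.22068242728710175), 1.0786830186843872) [0.52772886 0.00916501]
lip 0.88 ((0.6130658388137817, 0.004745371639728546), (0.11067072302103043, 0.23993052542209625), 0.9795805215835571)
```

```bash
R='[0,16.2,-25.4,0,-0.61]'
python3 -m inch '[[0,16.2,-25.4,0,-0.61],[0,16.2,-25.4,0,-0.61],[0,16.2,-25.4,0,-0.61],[0,16.2,-25.4,0,-0.61],[0,16.2,-25.4,0,-0.61],[0,16.2,-25.4,0,-0.61],[0,16.2,-25.4,0,-0.61],[0,16.2,-25.4,0,-0.61]]' 20
python3 -m inch '[[0,16.2,-25.4,0,-0.61],[0,16.2,-25.4,0,-0.61],[0,16.2,-25.4,0,-0.61],[0,16.2,-25.4,0,-0.61],[0,16.2,-25.4,0,-0.61],[0,16.2,-25.4,0,-0.61],[0,16.2,-25.4,0,-0.61],[0,16.2,-25.4,0,-0.61]]'
python3 -m inch '[[0,0,0,-4,0],[0,0,0,-7,0],[0,0,0,-7,0],[0,0,0,-7,0]]'
python3 - <<'E'
from h import *
s=robot.sense();print({k:np.round(v,4).tolist() for k,v in s.items()})
p=vision.get_image("side");c=p["color"][90:290,220:400];cv2.imwrite("pics/s1.png",cv2.resize(c,None,fx=3,fy=3)[:,:,::-1]);print(px(p,s["tcp_pos"]))
E
```

```text
time: 1.72
tcp_pos: [0.3678, 0.3328, 0.2315]
tcp_rot: [3.139, -0.0, 0.624]
ft_force: [0.6, -0.1, -0.5]
grip_width: -0.0001
time: 2.38
tcp_pos: [0.5311, 0.0786, 0.2316]
tcp_rot: [3.14, -0.003, 0.014]
ft_force: [0.6, 0.8, 0.4]
grip_width: 0.0
time: 2.72
tcp_pos: [0.5255, 0.0833, 0.1598]
tcp_rot: [-3.141, 0.005, 0.019]
ft_force: [-0.2, 0.5, 0.7]
grip_width: 0.0002
{'time': 2.7167, 'qpos': [0.0355, 0.1659, -0.3224, 1.0876, 0.0002, 1.5869], 'dq': [0.0073, -0.0341, 0.0703, 0.0018, -0.0012, -0.0005], 'joint_efforts': [-0.3143, -34.954, 26.1567, 0.0086, -0.0097, 0.0019], 'tcp_pos': [0.5255, 0.0833, 0.1598], 'tcp_rot': [-3.1415, 0.0051, 0.0194], 'ft_force': [-0.1698, 0.529, 0.6824], 'torque': [-0.026, -0.0313, 0.0415], 'grip_width': 0.0002}
[272.82163692 161.27179117]
```

View pics/s1.png

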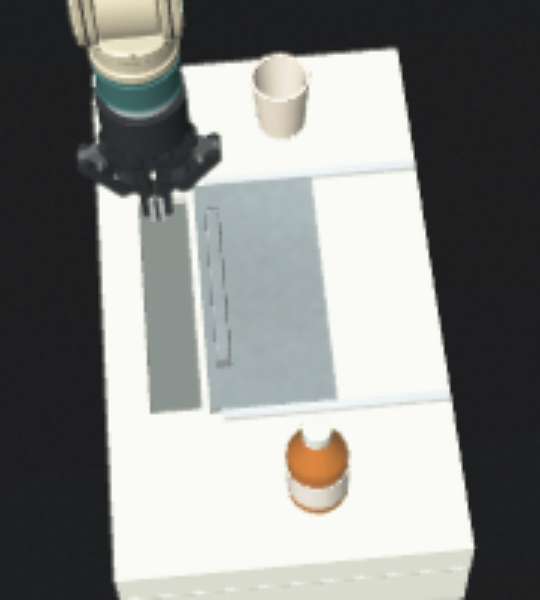

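The shut fingers (tip at crop (155,212)) are over the left end of the trough, but the knuckles at about (95,165) and (208,155) stick out. I'll check their height against the lip.

Run:
```python
from h import *
p=vision.get_image("side");t=np.array(robot.sense()["tcp_pos"]);print(t)
f=lambda P:np.round((px(p,P)-[220,90])*3)
for h in(.03,.045,.06,.075,.09):print(h,[(d,f(t+[d,0,h]).tolist()) for d in(-.05,-.035,.035,.05,.06)])
print("lip px", f([.574-.006,.017+.08,.145]),f([.574+.006,.017-.08,.145]))
```

```text
[0.52858967 0.08352853 0.16300554]
0.03 [(-0.05, [102.0, 195.0]), (-0.035, [119.0, 194.0]), (0.035, [198.0, 189.0]), (0.05, [215.0, 187.0]), (0.06, [226.0, 187.0])]
0.045 [(-0.05, [100.0, 185.0]), (-0.035, [117.0, 184.0]), (0.035, [197.0, 178.0]), (0.05, [214.0, 177.0]), (0.06, [225.0, 176.0])]
0.06 [(-0.05, [98.0, 175.0]), (-0.035, [115.0, 174.0]), (0.035, [195.0, 168.0]), (0.05, [213.0, 167.0]), (0.06, [224.0, 166.0])]
0.075 [(-0.05, [96.0, 164.0]), (-0.035, [113.0, 163.0]), (0.035, [194.0, 157.0]), (0.05, [212.0, 156.0]), (0.06, [223.0, 155.0])]
0.09 [(-0.05, [93.0, 154.0]), (-0.035, [111.0, 152.0]), (0.035, [193.0, 147.0]), (0.05, [210.0, 145.0]), (0.06, [222.0, 145.0])]
lip px [206. 208.] [228. 357.]
```

Knuckle undersides are only about 50-60 mm above the tips, which is tight over the lip. I'll turn the jaws along the trough, then find the floor gently.

```bash
python3 -m inch '[[0,0,0,0,0.8],[0,0,0,0,0.8],[0,0,0,0,0.8],[0,0,0,0,0.8],[0,0,0,0,0.8],[0,0,0,0,0.8],[0,0,0,0,0.8]]'
python3 -m inch '[[0,0,0,0,0.771],[0,0,0,0,0.771],[0,0,0,0,0.771],[0,0,0,0,0.771],[0,0,0,-2,0.771],[0,0,0,-4,0.771],[0,0,0,-4.7,0.771],[0,0,0,-4.7,0.771]]'
python3 -m inch '[[0,0,0,0,0],[0,0,0,0,0]]'
python3 -m inch '[[0,0,0,-0.2,0],[0,0,0,-0.2,0]]'
python3 -m inch '[[0,0,0,-0.2,0],[0,0,0,-0.2,0]]'
python3 -m inch '[[0,0,0,-0.1,0],[0,0,0,-0.1,0]]'
```

```text
time: 3.4
tcp_pos: [0.5296, 0.0836, 0.1645]
tcp_rot: [3.138, -0.004, 0.825]
ft_force: [0.1, -0.0, -0.2]
grip_width: 0.0003
time: 4.07
tcp_pos: [0.5272, 0.0833, 0.1144]
tcp_rot: [-3.141, -0.0, 1.589]
ft_force: [-0.2, 0.1, -0.4]
grip_width: 0.0001
time: 4.23
tcp_pos: [0.5291, 0.0831, 0.1162]
tcp_rot: [3.138, -0.0, 1.589]
ft_force: [0.2, -1.1, 0.2]
grip_width: 0.0
time: 4.4
tcp_pos: [0.5284, 0.083, 0.1132]
tcp_rot: [3.14, -0.0, 1.589]
ft_force: [0.3, -0.2, -1.0]
grip_width: 0.0002
time: 4.57
tcp_pos: [0.5276, 0.0829, 0.1103]
tcp_rot: [3.142, -0.0, 1.59]
ft_force: [-0.8, 0.3, -0.7]
grip_width: 0.0003
time: 4.73
tcp_pos: [0.5274, 0.0829, 0.1091]
tcp_rot: [-3.141, 0.0, 1.59]
ft_force: [-1.0, -0.7, -0.7]
grip_width: 0.0001
```

```bash
for i in 1; do
python3 -m inch '[[0,0,0,-0.1,0],[0,0,0,-0.1,0]]'
python3 -m inch '[[0,0,0,-0.1,0],[0,0,0,-0.1,0],[0,0,0,-0.1,0]]'
done
```

```text
time: 4.9
tcp_pos: [0.5276, 0.0829, 0.1082]
tcp_rot: [-3.142, 0.0, 1.59]
ft_force: [-0.2, 0.2, -0.4]
grip_width: -0.0
time: 5.15
tcp_pos: [0.5276, 0.0829, 0.1074]
tcp_rot: [3.142, -0.0, 1.59]
ft_force: [-0.3, -0.2, 0.9]
grip_width: 0.0002
```

```bash
python3 -m inch '[[0,0,0,-0.1,0],[0,0,0,-0.1,0],[0,0,0,-0.1,0]]'
python3 -m inch '[[0,0,0,-0.1,0],[0,0,0,-0.1,0],[0,0,0,-0.1,0]]'
```

```text
time: 5.4
tcp_pos: [0.5277, 0.0829, 0.1064]
tcp_rot: [3.141, 0.0, 1.59]
ft_force: [-0.3, -0.1, 1.5]
grip_width: -0.0002
time: 5.65
tcp_pos: [0.5277, 0.0829, 0.1053]
tcp_rot: [3.141, 0.0, 1.59]
ft_force: [-0.3, -0.4, 1.0]
grip_width: 0.0003
```

```bash
python3 -m inch '[[0,0,0,-0.1,0],[0,0,0,-0.1,0],[0,0,0,-0.1,0]]'
python3 -m inch '[[0,0,0,-0.1,0],[0,0,0,-0.1,0],[0,0,0,-0.1,0]]'
```

```text
time: 5.9
tcp_pos: [0.5276, 0.0829, 0.1043]
tcp_rot: [3.142, 0.0, 1.59]
ft_force: [-0.2, -0.1, 2.2]
grip_width: -0.0004
time: 6.15
tcp_pos: [0.5276, 0.0829, 0.1033]
tcp_rot: [3.142, 0.0, 1.59]
ft_force: [-0.7, 0.0, 0.9]
grip_width: 0.0
```

Already 4.7 mm below the floor at 1–2 N: that is the shutter. I'll press on down.

```bash
python3 -m inch '[[0,0,0,-0.15,0],[0,0,0,-0.3,0],[0,0,0,-0.3,0]]'
python3 -m inch '[[0,0,0,-0.15,0],[0,0,0,-0.3,0],[0,0,0,-0.3,0]]'
python3 -m inch '[[0,0,0,-0.15,0],[0,0,0,-0.15,0],[0,0,0,-0.15,0]]'
python3 -m inch '[[0,0,0,-0.15,0],[0,0,0,-0.15,0],[0,0,0,-0.15,0]]'
```

```text
time: 6.4
tcp_pos: [0.5277, 0.0829, 0.1008]
tcp_rot: [3.141, -0.0, 1.59]
ft_force: [-2.1, -0.6, 5.8]
grip_width: -0.0002
time: 6.65
tcp_pos: [0.5278, 0.083, 0.0995]
tcp_rot: [3.141, -0.0, 1.59]
ft_force: [-6.5, -0.5, 15.8]
grip_width: -0.0003
time: 6.9
tcp_pos: [0.5278, 0.083, 0.0989]
tcp_rot: [3.141, -0.0, 1.59]
ft_force: [-7.8, -1.3, 20.7]
grip_width: 0.0002
time: 7.15
tcp_pos: [0.5279, 0.083, 0.0986]
tcp_rot: [3.14, -0.0, 1.59]
ft_force: [-10.1, -0.3, 27.6]
grip_width: -0.0001
```

Force is climbing to 28 N with a sideways push, and the catch shouldn't need that. I'll look, then back off.

```bash
python3 - <<'E'
from h import *
s=robot.sense();print(np.round(s["torque"],3),np.round(s["ft_force"],2))
p=vision.get_image("side");c=p["color"][90:240,220:400];a=cv2.resize(c,None,fx=4.4,fy=4)[:,:,::-1]
cv2.imwrite("pics/s2.png",a)
E
python3 -m inch '[[0,0,0,0.2,0],[0,0,0,0.4,0],[0,0,0,0.4,0]]'
```

```text
[-0.031  2.18   0.099] [-10.09  -0.33  27.63]
time: 7.45
tcp_pos: [0.5279, 0.083, 0.1002]
tcp_rot: [3.14, -0.0, 1.59]
ft_force: [-4.4, 0.2, 13.6]
grip_width: 0.0
```

View pics/s2.png

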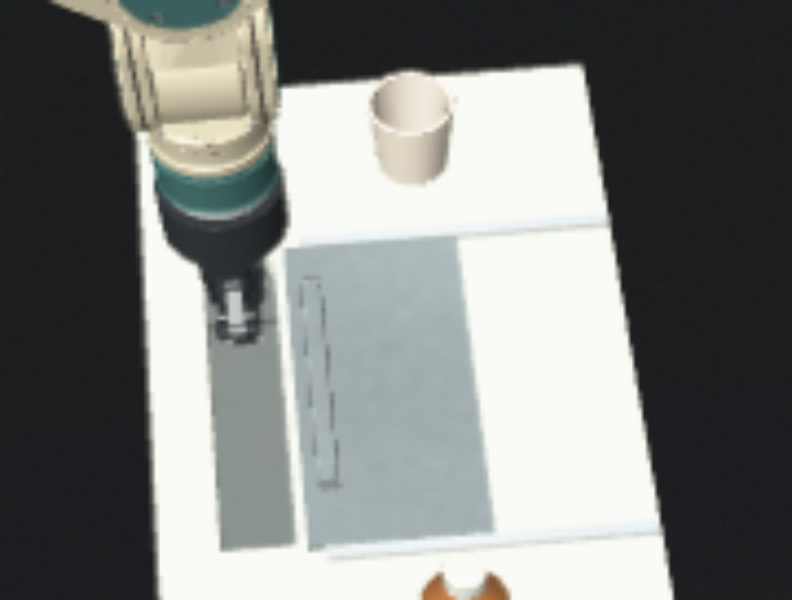

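```bash
python3 -m inch '[[0,0,0,0.2,0],[0,0,0,0.3,0],[0,0,0,0.3,0]]'
python3 - <<'E'
from h import *
p=vision.get_image("side");c=p["color"][140:200,250:310]
print([ (u,v,np.round(atz(p,(220+u/4.4,90+v/4),.108),4).tolist()) for u,v in((242,322),(215,322),(270,318),(237,342),(245,548))])
s=robot.sense();print(s["tcp_pos"],s["ft_force"],s["torque"], px(p,s["tcp_pos"]))
a=cv2.resize(c,None,fx=8,fy=8,interpolation=cv2.INTER_CUBIC)
q=vision.get_image("top");b=cv2.resize(q["color"][245:305,190:250],None,fx=8,fy=8,interpolation=cv2.INTER_CUBIC)
cv2.imwrite("pics/s3.png",np.hstack([a,b])[:,:,::-1][:, :800])
E
```

```text
time: 7.7
tcp_pos: [0.5278, 0.0829, 0.1015]
tcp_rot: [3.141, -0.0, 1.59]
ft_force: [-0.7, 0.3, 2.8]
grip_width: -0.0003
[(242, 322, [0.527, 0.0886, 0.108]), (215, 322, [0.5099, 0.0901, 0.108]), (270, 318, [0.5449, 0.0905, 0.108]), (237, 342, [0.5232, 0.0721, 0.108]), (245, 548, [0.5221, -0.0917, 0.108])]
[0.52782084 0.08294653 0.10125995] [0.44886278 0.21847306 1.56670233] [ 0.01201109 -0.04024809  0.01485488] [275.5856538  173.53228748]
```

View pics/s3.png

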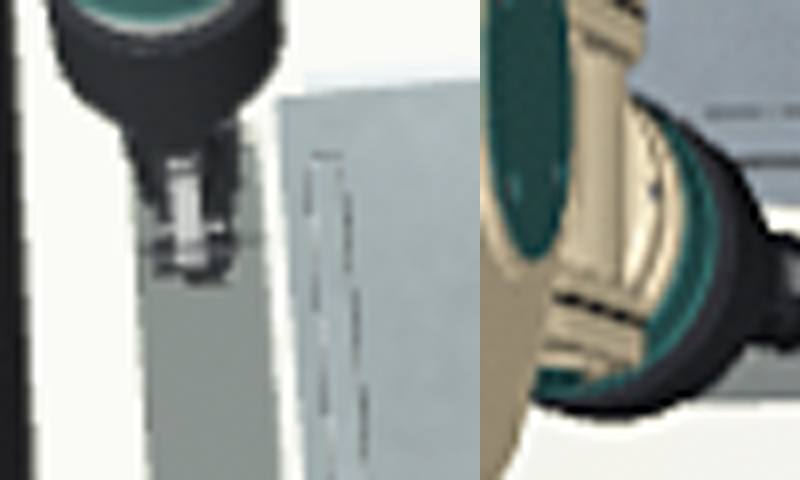

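The left panel shows a thin line across the trough floor at about y=0.09 m, right at the fingers' +y side. That looks like the shutter's far edge, so I had the tips near it. I'll lift, shift 11 mm towards -y and try again.

```bash
python3 -m inch '[[0,0,0,1.0,0],[0,0,0,1.0,0],[0,0,-1.1,1.0,0],[0,0,-1.1,0.6,0],[0,0,-1.1,0.2,0],[0,0,-1.1,0,0],[0,0,-1.1,0,0]]'
python3 -m inch '[[0,0,0,-0.15,0],[0,0,0,-0.15,0],[0,0,0,-0.15,0]]'
python3 -m inch '[[0,0,0,-0.15,0],[0,0,0,-0.15,0],[0,0,0,-0.15,0]]'
python3 -m inch '[[0,0,0,-0.15,0],[0,0,0,-0.15,0],[0,0,0,-0.15,0]]'
```

```text
time: 8.38
tcp_pos: [0.5275, 0.0715, 0.1007]
tcp_rot: [-3.141, 0.001, 1.59]
ft_force: [0.9, -1.8, 1.9]
grip_width: -0.0
time: 8.63
tcp_pos: [0.5275, 0.0718, 0.0998]
tcp_rot: [-3.141, 0.0, 1.59]
ft_force: [-1.1, -1.3, 2.0]
grip_width: 0.0002
time: 8.88
tcp_pos: [0.5275, 0.0719, 0.0983]
tcp_rot: [-3.141, 0.0, 1.59]
ft_force: [0.3, -1.6, 2.8]
grip_width: -0.0
time: 9.13
tcp_pos: [0.5276, 0.072, 0.0972]
tcp_rot: [3.142, -0.0, 1.59]
ft_force: [-1.4, -2.4, 4.9]
grip_width: -0.0001
```

Better: it is deeper at low force. A slight -y push suggests easing another 3 mm that way, then carrying on.

```bash
python3 -m inch '[[0,0,-0.15,0.1,0],[0,0,-0.3,0.1,0],[0,0,-0.3,0.1,0]]'
python3 -m inch '[[0,0,0,-0.2,0],[0,0,0,-0.2,0],[0,0,0,-0.2,0]]'
python3 -m inch '[[0,0,0,-0.15,0],[0,0,0,-0.15,0],[0,0,0,-0.15,0]]'
python3 -m inch '[[0,0,0,-0.15,0],[0,0,0,-0.15,0],[0,0,0,-0.15,0]]'
```

```text
time: 9.38
tcp_pos: [0.5278, 0.0695, 0.0979]
tcp_rot: [3.141, -0.002, 1.59]
ft_force: [0.7, 2.0, 2.9]
grip_width: 0.0
time: 9.63
tcp_pos: [0.5278, 0.0694, 0.0962]
tcp_rot: [3.141, -0.001, 1.59]
ft_force: [-0.8, 1.5, 6.5]
grip_width: 0.0001
time: 9.88
tcp_pos: [0.5277, 0.0694, 0.0949]
tcp_rot: [3.141, -0.001, 1.59]
ft_force: [-1.5, 1.5, 7.3]
grip_width: 0.0005
time: 10.13
tcp_pos: [0.5276, 0.0694, 0.0932]
tcp_rot: [3.142, -0.001, 1.59]
ft_force: [-2.5, 1.5, 6.7]
grip_width: 0.0003
```

Now the catch is moving (7 N). A little more, then check whether the cover is ajar.

```bash
python3 -m inch '[[0,0,0,-0.15,0],[0,0,0,-0.15,0],[0,0,0,-0.15,0]]'
python3 - <<'E'
from h import *
p=vision.get_image("side")
cv2.imwrite("pics/s4.png",cv2.resize(p["color"][90:240,220:400],None,fx=4.4,fy=4)[:,:,::-1])
r=vision.landmark_of("lip",p)[:1];print(r and (r[0]["uv"],atz(p,r[0]["uv"],.136)))
E
```

```text
time: 10.38
tcp_pos: [0.5276, 0.0694, 0.0918]
tcp_rot: [3.142, -0.001, 1.59]
ft_force: [-1.8, 1.6, 6.6]
grip_width: -0.0002
([278.0, 194.0], array([ 0.53396121, -0.00723647,  0.136     ]))
```

View pics/s4.png

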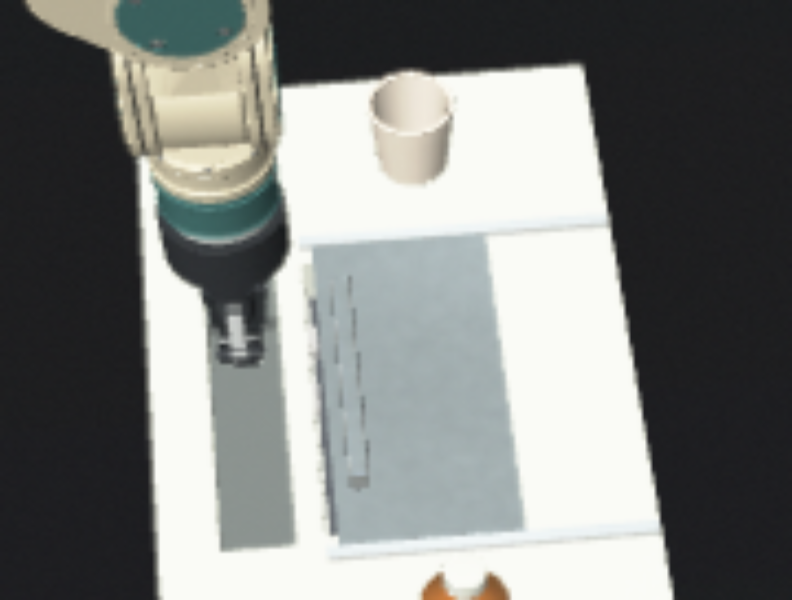

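The cover has sprung ajar: its lip has moved about 30 px right (now at (330–370, 275–485)), with a gap at its near edge. Next I'll lift, come down behind the lip at its middle and push.

```bash
python3 -m inch '[[0,0,0,3,0],[0,0,0,6.5,0],[0,0.5,-1.3,6.5,0],[0,2.9,-5.3,6.5,0],[0,2.9,-5.3,6.5,0],[0,2.9,-5.3,4.2,0],[0,2.9,-5.3,4.2,0],[0,2.9,-5.3,4.2,0]]'
python3 -m inch '[[0,0.4,0,0,0],[0,0.8,0,0,0],[0,1.2,0,0,0],[0,1.6,0,0,0],[0,1.8,0,0,0],[0,1.8,0,0,0]]'
python3 - <<'E'
from h import *
p=vision.get_image("side")
cv2.imwrite("pics/s5.png",cv2.resize(p["color"][90:240,220:400],None,fx=4.4,fy=4)[:,:,::-1])
E
```

```text
time: 11.15
tcp_pos: [0.5544, 0.0158, 0.1312]
tcp_rot: [-3.136, -0.0, 1.589]
ft_force: [0.0, 0.3, 0.1]
grip_width: 0.0001
time: 11.65
tcp_pos: [0.5755, 0.016, 0.1337]
tcp_rot: [3.141, 0.0, 1.59]
ft_force: [1.4, 0.3, 0.4]
grip_width: 0.0001
```

View pics/s5.png

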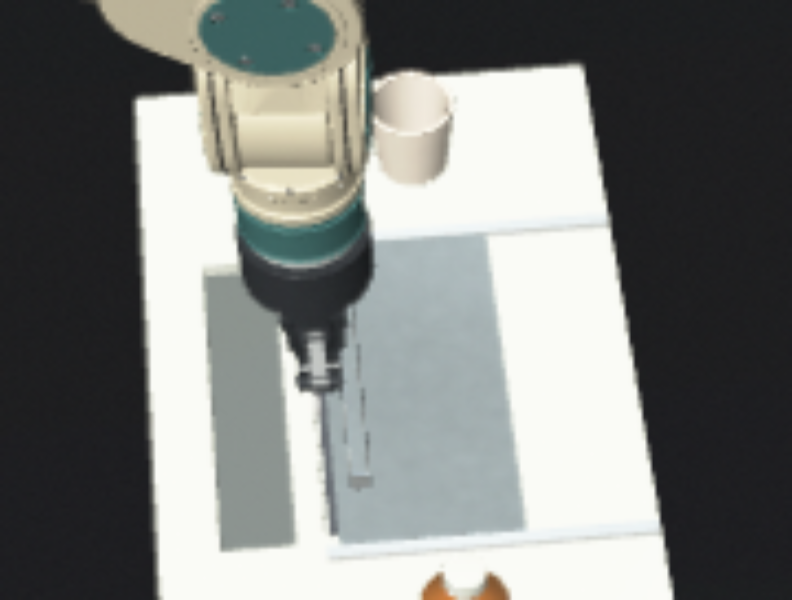

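The tip at (320,375) stands just behind the lip's near face at (345,375). Pushing now, y drifting with the analyser's small yaw.

```bash
python3 -m inch '[[0,0.7,0,0,0],[0,1.4,0,0,0],[0,2.1,0,0,0],[0,2.8,0.1,0,0],[0,3.5,0.1,0,0],[0,3.5,0.1,0,0]]'
python3 -m inch '[[0,0.6,0,0,0],[0,1.2,0,0,0],[0,1.8,0,0,0],[0,2.4,0,0,0],[0,2.4,0,0,0]]'
python3 -m inch '[[0,0.4,0,0,0],[0,0.8,0,0,0],[0,0.8,0,0,0]]'
python3 -m inch '[[0,0.2,0,0,0],[0,0.3,0,0,0],[0,0.3,0,0,0]]'
```

```text
time: 12.2
tcp_pos: [0.6118, 0.0167, 0.1333]
tcp_rot: [3.14, 0.0, 1.59]
ft_force: [0.4, 0.1, -0.1]
grip_width: -0.0
time: 12.62
tcp_pos: [0.6353, 0.0169, 0.1334]
tcp_rot: [3.14, 0.0, 1.59]
ft_force: [-0.3, 1.8, 0.3]
grip_width: -0.0006
time: 12.87
tcp_pos: [0.6426, 0.0168, 0.1334]
tcp_rot: [3.14, 0.0, 1.59]
ft_force: [-0.0, 0.3, -0.9]
grip_width: -0.0001
time: 13.12
tcp_pos: [0.6448, 0.0168, 0.1334]
tcp_rot: [3.141, 0.0, 1.59]
ft_force: [-1.1, 0.1, 0.4]
grip_width: 0.0
```

```bash
python3 -m inch '[[0,0.2,0,0,0],[0,0.2,0,0,0],[0,0.2,0,0,0]]'
python3 -m inch '[[0,0.2,0,0,0],[0,0.2,0,0,0],[0,0.2,0,0,0]]'
python3 -m inch '[[0,0.1,0,0,0],[0,0.1,0,0,0],[0,0.1,0,0,0]]'
python3 - <<'E'
from h import *
p=vision.get_image("side")
cv2.imwrite("pics/s6.png",cv2.resize(p["color"][90:240,220:400],None,fx=4.4,fy=4)[:,:,::-1])
E
```

```text
time: 13.37
tcp_pos: [0.6457, 0.0169, 0.1333]
tcp_rot: [-3.14, 0.0, 1.59]
ft_force: [-3.7, 0.3, 3.0]
grip_width: 0.0
time: 13.62
tcp_pos: [0.6458, 0.0169, 0.1332]
tcp_rot: [-3.136, 0.0, 1.59]
ft_force: [-8.3, -0.5, 5.7]
grip_width: 0.0002
time: 13.87
tcp_pos: [0.6458, 0.0169, 0.1332]
tcp_rot: [-3.134, 0.0, 1.59]
ft_force: [-11.0, -0.9, 7.9]
grip_width: -0.0003
```

View pics/s6.png

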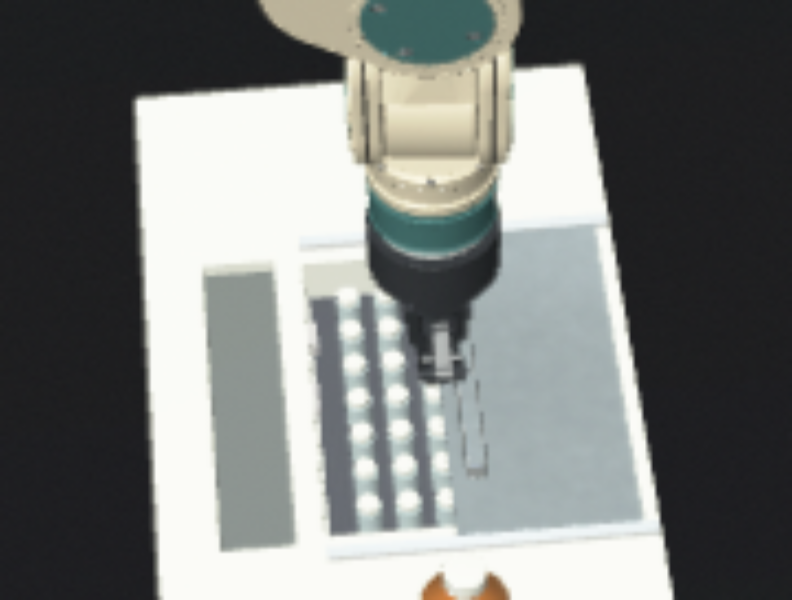

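The cover is at its stop (no advance, 11 N) and the vials are showing. I'll back off, lift clear and check.

```bash
python3 -m inch '[[0,-0.7,0,0,0],[0,-1.5,0,0,0],[0,-1.5,0,3,0],[0,-2.5,0,7,0],[0,-6,0,10,0],[0,-9,0,10,0],[0,-12,0,10,0],[0,-15,0,10,0]]'
python3 -m inch '[[0,-3,4,0,0],[0,-6,8,0,0],[0,-9,12,0,0],[0,-9,16,0,0],[0,-9,20,0,0],[0,-9,20,0,0],[0,-9,20,0,0]]'
python3 - <<'E'
from h import *
for n in("side","top"):
    p=vision.get_image(n)
    if n=="side":cv2.imwrite("pics/s7.png",p["color"][:,:,::-1])
    for t,z in dict(lip=.136,reagent_mid=.175,beaker_mid=.1525,tipbox_mid=.025).items():
        for r in vision.landmark_of(t,p)[:1]:print(n,t,round(r["confidence"],2),np.round(atz(p,r["uv"],z),4))
    print(robot.sense()["ft_force"])
E
```

```text
time: 14.58
tcp_pos: [0.4996, 0.0168, 0.2346]
tcp_rot: [3.137, 0.0, 1.59]
ft_force: [-0.4, 0.2, 0.7]
grip_width: 0.0001
time: 15.17
tcp_pos: [0.4097, 0.2205, 0.2338]
tcp_rot: [3.138, -0.003, 1.595]
ft_force: [-0.2, 0.4, 0.4]
grip_width: -0.0002
side lip 0.79 [0.6688 0.0127 0.136 ]
side reagent_mid 0.86 [ 0.6531 -0.178   0.175 ]
side beaker_mid 0.68 [0.6496 0.2083 0.1525]
side tipbox_mid 0.91 [ 0.5705 -0.5135  0.025 ]
[ 0.20068778 -0.95707854  0.20503513]
top lip 0.91 [0.6603 0.0185 0.136 ]
top reagent_mid 0.82 [ 0.6437 -0.1847  0.175 ]
top beaker_mid 0.85 [0.646  0.2081 0.1525]
top tipbox_mid 0.75 [ 0.5721 -0.5171  0.025 ]
[-0.7921627  -0.64809717 -0.8712187 ]
```

View pics/s7.png

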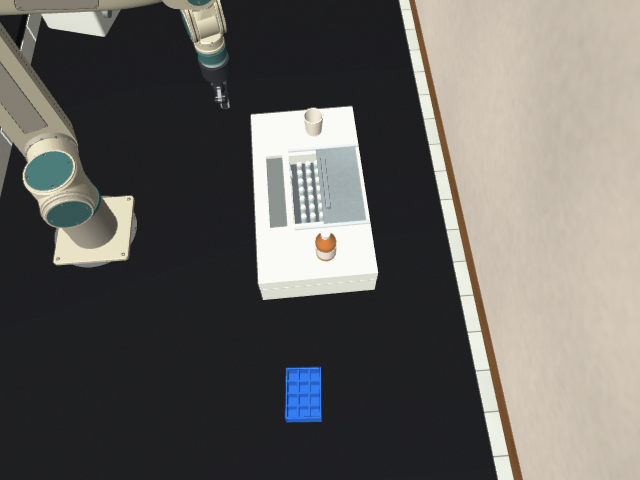

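The cover is open (lip at (325,183)), the bottle (326,246), beaker (313,122) and tip box (303,395) are where they were, and the arm is clear.

```bash
python3 -c "
from rig import robot;print(robot.hand_in())"
```

```text
the job is handed in; nothing more can be done
None
```

The vial cover is fully open and the job is handed in, at about 15 s of the 54 s allowed. I found the shutter with shut fingertips, with its centre about 55 mm left of the trough's middle. I pressed the catch at about 7 N until the cover sprang ajar, then pushed it by its lip to its stop and backed away.

- **Cover:** at the end of the push it stopped moving, with about 11 N sideways on the tool. The two cameras put the lip at x = 0.660 and 0.669 m; I expected about 0.664 m for fully open. They differ by 9 mm, so the firm stop is the better evidence.
- **Bystanders:** the beaker and the tip box read within about 5 mm of where they stood. The bottle's side-camera reading differs by 16 mm (0.637 to 0.653 m in x). The top camera shows it within 2 mm, and in the side picture it sits at the same pixels. I take this as detector noise.
- **Forces:** my first press was too close to the shutter's far edge and jammed, reaching about 28 N down and 10 N sideways, which is under the 40 N limit. I backed off, moved 14 mm and pressed again cleanly. Forces were read only at the end of each move, so brief peaks in between were not seen.

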